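# Find and press the lock key of a router-table fence

### The arm

A 7-joint arm with a two-finger parallel gripper is mounted at the origin on the work surface. World frame = base frame: x ahead of the robot, y to its left, z up, the work surface at z = 0. Lengths are in m, angles in degrees, forces in N, time in s.
With the tool pointing down it reaches from about 0.425 to 0.875 m from the base axis. Payload 4.7 kg.
Tool frame: the origin (TCP) lies at the very end of the fingers, on their centre line; the grasp point (between the pads) lies 19 mm behind it; z points along the fingers, y is the line along which they close (so a half turn about z gives the same grasp; the last joint's range is limited). The gripper opens to 87 mm and grips with 3 to 60 N. Pads are 19 mm wide; open, the fingers measure 117 mm over their backs; the gripper's body (75 mm by 190 mm) begins 51 mm behind the grasp point.
Start: joints at [-73.734, 18.392, -4.016, 83.108, 1.295, 78.541, -3.26], TCP at [0.173, 0.626, 0.223] pointing down, gripper open.
Joint ranges: [-163.93, 163.93], [-17.29, 119.83], [-79.2, 71.16], [3.27, 140.29], [-89.18, 269.18], [5.43, 117.66], [-154.24, 154.24]. Speed limits (degrees/s): [147.25, 147.25, 180, 180, 180, 180, 180].

### API

Orientations are given as [roll, pitch, yaw] about the fixed x, y, z axes, in that order (R = Rz(yaw) Ry(pitch) Rx(roll)).
In Python, from cell import telemetry, cams, env gives the robot as it stands.
- The arm moves only by the tool arm_command, never from a script. Its argument "series" is text: rows parted by semicolons, each of 5 numbers parted by spaces: the shift along the tool's x, y, z in mm, then the turn about the tool's z in rad, then the closure in counts, from 0 (fully open) to 255 (shut). A call has 1 to 20 rows; each row shifts and turns the commanded pose from where the row before left it, along the tool's axes as they then stand; what a row does not reach is not made up. A row lasts 1/12 s, in which the tool goes at most 41.7 mm and 7.16 degrees, less where a joint would pass 70% of its speed; a pose out of reach is approached as far as the arm can. A call is refused whole if a number of a shift passes 41.7 or a number of a turn 0.125, either way. A call with a gripper value outside its range is refused whole. The fingers move at their own pace and stop on an object; "squeeze" is the grip in N (left out, the last holds). Time passes only in rows, so rows that do not move let the fingers close. It gives the time, the measured TCP pose, the force, the opening and the grip force at its end, in the units of the state.
- telemetry.get_obs(): the state, without advancing time (a new reading comes with each control period).
- cams.read_camera(name): name is "side" or "top"; returns the picture (480x640x3 uint8, blue, green, red); there is no depth.
- cams.calibration(name): a dict with "K" (3x3 intrinsics, pixels), "dist" ([k1, k2, p1, p2, k3] as OpenCV has them; the pictures are not rectified), "origin" and "rotation" of the camera in the world. Camera axes: x right, y down, z forward; pixel columns grow to the right and rows downward; lengths in m; the calibration is good to about 2 mm. A picture is of the moment at which its call begins. calibration takes no time and is no camera call.
- env.sign_off(): hands the job in; it is judged then, once.
The state is a dict: "time_s": time; "qpos": joint angles; "joint_velocities": joint speeds; "effort": joint torques, N m; "tool_pos": TCP position; "tool_rot": TCP orientation; "force": force on the tool from outside, world axes, zero at the start; "wrist_torque": the same for the moment, N m; "grip_width": finger opening in m; "grasp_force": force on a finger pad.
Only numpy, scipy, OpenCV 4.12 (cv2) and the standard library are available. Lean on these libraries where they do the work, as an engineer would, in place of code of your own. Each camera call takes 0.05 s, during which the arm holds its last target. There are 200 camera calls.

### The job

Lock the router-table fence where it stands. Touch down on its bare metal top edge, slide a fingertip along the edge until it drops into the notch, then press the lock key inside the notch all the way down and move clear. The key stays down by itself; do not shift the fence, do not grip or lift anything, and leave the offcut, push block and wrench beside it where they are.

Things in the scene. Friction and masses are not known exactly. Their poses are not given: they have to be found in the camera images.
- fence: Aluminium router-table fence: wall 30 mm thick, 540 mm long, white facing in front, foot behind (knobs and dust port there stay below z = 55 mm). Origin: on the table top under the wall's middle; x across, away from the robot side, y along the fence, z up. The table top is 18 mm above the bench. The fence is rigid but not yet locked: a push along x above about 22 N shifts it.
- edge (a point): Middle of the fence's flat bare-metal top edge (a cover strip), 75 mm above fence's origin, axes as the fence's. The edge is 30 mm wide in x and exposed for y from -130 to +130 mm; beyond, black end caps stand 2 mm higher. Where the notch is, this height is in the air.
- edge_left (a point): Left end of the exposed top edge, at the black cap: y = +130 mm from edge. One notch crosses the edge, 40 mm long in y, 14 mm deep, straight-sided, open to front and back; its centre lies 60 to 200 mm right of this point (along -y) and must be found by touch or sight. In it sits the lock key, a bare aluminium block 34 mm long (y), 26 mm wide (x), its top 5 mm below the edge.
- key (a joint): Travel of the lock key straight down, in m: 0 as it starts (top 5 mm below the edge), 0.008 fully down (top 13 mm below the edge, where it stops hard). It takes about 4 to 5 N to move, has no spring, and stays where it is left.
- offcut: Bystander: wood offcut 60 x 120 x 19 mm lying on the table top in front of the fence; origin at the centre of its underside.
- push_block: Bystander: black push block 75 x 150 mm with a yellow handle, 56 mm high, on the table top in front of the fence; origin at the centre of its underside.
- wrench: Bystander: flat steel wrench on the table top behind the fence, lying roughly along it; origin at its underside.

How it is judged (in metres and radians):
On the way:
1. the fingers rest on or slide along the bare-metal strip of the top edge (0.3 s of contact without a break) before the key has been moved (contact force between the fingers and strip above 0.2 N and value of joint key below 0.001 m), for 0.3 s.
At the end, for the whole second after the job is handed in: the lock key is at least 6.5 of its 8 mm down, and the fence is within 5 mm of where it stood (value of joint key above 0.0065 m and distance of fence from where it was at the start of the episode below 0.005 m); the robot touches nothing.
It fails at once if the fence is shifted by more than 5 mm (distance of fence from where it was at the start of the episode above 0.005 m).
It fails at once if the offcut, push block or wrench is moved or lifted by more than 15 mm (distance of any of offcut, push_block, wrench from where it was at the start of the episode above 0.015 m).
It also fails if it takes over 56 s, if anything falls off the work surface, if the arm or the gripper's body presses on something with over 40 N, if the wrist force passes 120 N, or if a joint passes its speed limit or range.

## Working session

There is one attempt and no reset: what is moved stays moved. The work goes in short steps, Python scripts to look and compute and a tool call to move; the robot and the scene stay as the last step left them, time stands still between calls to the robot, and variables do not carry over. Pictures are saved under pics/ and viewed, at most 10 in all, crops included, and the job is handed in when it is done.

Besides the shell and the picture viewer there is one more tool, called after "Emit:" as name(argument=value, ...) on one line, values as JSON. arm_command: Moves the arm, as the interface text tells. Its arguments: {"type":"object","properties":{"series":{"type":"string"},"squeeze":{"type":"number"}},"required":["series"]}

```bash
mkdir -p pics; python3 - <<'E'
from cell import telemetry,cams
import cv2
o=telemetry.get_obs();print(o)
for n in("top","side"):
    cv2.imwrite(f"pics/{n}0.png",cams.read_camera(n));print(n,cams.calibration(n))
E
```

```text
{'time_s': 0.0, 'qpos': array([-73.73510408,  18.43872282,  -4.01547355,  83.17586569,
         1.29463232,  78.54048044,  -3.26023285]), 'joint_velocities': array([-0.02341473,  0.04608793,  0.00852037, -0.01399298,  0.11768213,
        0.1099468 ,  0.06274527]), 'effort': array([ 8.28935435e-05, -4.91290855e+01, -4.03806623e-01, -3.12519979e+01,
       -6.39367034e-02,  4.38642909e-02,  1.78449368e-04]), 'tool_pos': array([0.17313351, 0.62593645, 0.22145688]), 'tool_rot': array([-1.79890155e+02,  5.46017423e-03,  1.64544519e+02]), 'force': array([-0.54305479,  0.01125219,  0.1523264 ]), 'wrist_torque': array([-0.03318408,  0.01208088,  0.03975377]), 'grasp_force': 0.0, 'grip_width': 0.08684566059472985}
top {'K': array([[583.42475661,   0.        , 321.14796784],
       [  0.        , 583.42475661, 242.11849737],
       [  0.        ,   0.        ,   1.        ]]), 'dist': array([-0.14836487,  0.        ,  0.        ,  0.        ,  0.        ]), 'origin': array([0.4362776 , 0.01166472, 1.10414749]), 'rotation': array([-1.73388207e+02,  7.66843059e-02, -9.08908741e+01])}
side {'K': array([[581.8651641 ,   0.        , 323.22211229],
       [  0.        , 581.8651641 , 243.06475641],
       [  0.        ,   0.        ,   1.        ]]), 'dist': array([-0.18841158,  0.        ,  0.        ,  0.        ,  0.        ]), 'origin': array([ 0.20158746, -0.57074265,  0.59694127]), 'rotation': array([-127.78022764,    1.37483659,  -31.59765135])}
```

View pics/top0.png

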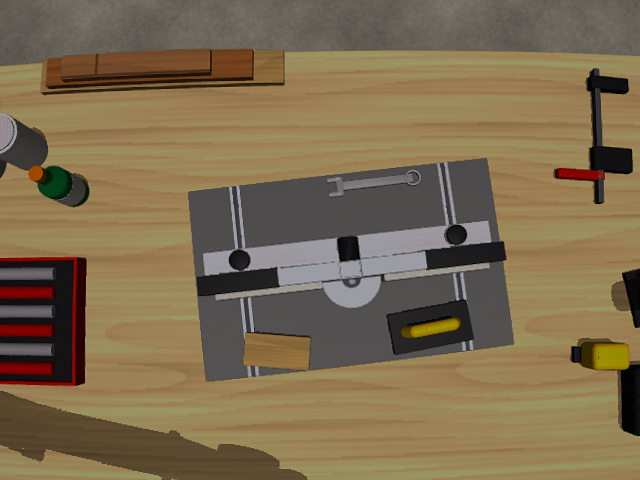

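View pics/side0.png

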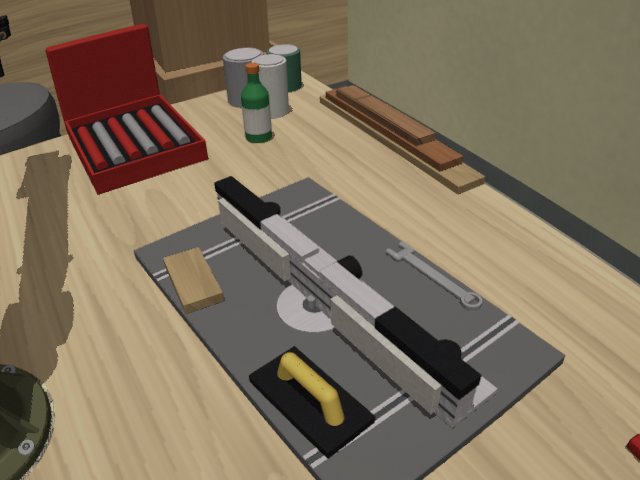

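The top picture shows the bare strip between the black caps, from about (278,276) to (426,257), with what looks like the notch near (350,269). The side picture shows the notch near (315,265). I'll zoom in on both.

```bash
cat > h.py <<'E'
import numpy as np,cv2
from cell import cams
from scipy.spatial.transform import Rotation as R
def ray(n,px,z):
    c=cams.calibration(n);p=cv2.undistortPoints(np.array(px,float).reshape(-1,1,2),c["K"],np.array(c["dist"]))[:,0]
    d=R.from_euler('xyz',c["rotation"],degrees=True).apply(np.c_[p,np.ones(len(p))])
    return c["origin"]+d*((z-c["origin"][2])/d[:,2])[:,None]
E
python3 - <<'E'
import cv2,numpy as np
a=cv2.imread("pics/top0.png")[230:300,260:440];b=cv2.imread("pics/side0.png")[200:320,240:400]
a=cv2.resize(a,None,fx=4.4,fy=4.2,interpolation=3);b=cv2.resize(b,(400,300),interpolation=3)
o=np.zeros((600,792,3),np.uint8);o[:294]=a;o[300:600,:400]=b;cv2.imwrite("pics/crop0.png",o)
E
```

```text
(no output)
```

View pics/crop0.png

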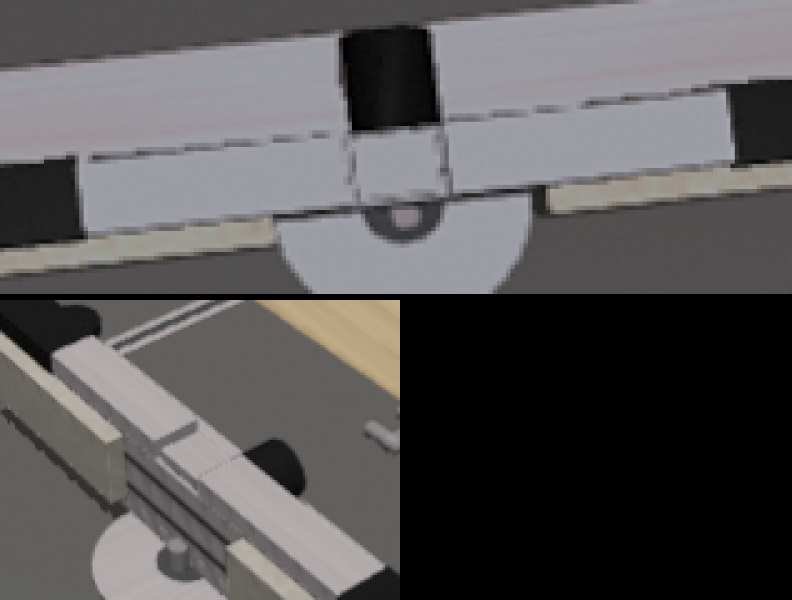

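The crop shows the notch from crop x≈350 to 448, centred at about (351,269) in the full picture. The strip ends are at about (278,277) and (426,260).

```bash
python3 - <<'E'
from h import *
P=lambda x,y:(260+x/4.4,230+y/4.2)
p=ray("top",[P(80,197),P(731,125),P(350,167),P(448,157),P(399,165)],.093);print(p.round(4))
d=p[0]-p[1];print(np.linalg.norm(d),np.degrees(np.arctan2(d[1],d[0])),[np.linalg.norm(q-p[0]) for q in p[2:]])
Q=lambda x,y:(240+x/2.5,200+(y-300)/2.5)
print(ray("side",[Q(73,345),Q(364,585),Q(175,432),Q(222,470)],.093).round(4))
for n in("offcut",):print(ray("top",[(277,351),(430,328),(375,183)],.05))
E
```

```text
[[ 0.4939  0.0867  0.093 ]
 [ 0.5196 -0.1717  0.093 ]
 [ 0.5047 -0.02    0.093 ]
 [ 0.5082 -0.0588  0.093 ]
 [ 0.5052 -0.0393  0.093 ]]
0.25966436602124154 95.67658501760788 [np.float64(0.10721756568113355), np.float64(0.14616456838873865), np.float64(0.1265367389237307)]
[[ 0.4963  0.0868  0.093 ]
 [ 0.5216 -0.1731  0.093 ]
 [ 0.5052 -0.0192  0.093 ]
 [ 0.5097 -0.0611  0.093 ]]
[[ 0.36339732  0.0932996   0.05      ]
 [ 0.39952281 -0.18264522  0.05      ]
 [ 0.66673627 -0.08990639  0.05      ]]
```

```bash
python3 - <<'E'
from h import *
print(ray("side",[(97,188),(206,155)],0).round(3),ray("side",[(65,110),(155,92)],.05).round(3))
for z in(.1,.15,.2,.25):print(z,ray("side",[(50,42),(150,28)],z).round(3))
def loc(p,yaw,t): # world delta->tool
    return R.from_euler('xyz',[180,0,yaw],degrees=True).inv().apply(np.array(t)-p)*1000
print(loc([.1731,.6259,.2215],164.54,[.5005,.015,.2215]))
E
```

```text
[[0.307 0.498 0.   ]
 [0.545 0.492 0.   ]] [[0.314 0.828 0.05 ]
 [0.532 0.782 0.05 ]]
0.1 [[0.357 1.282 0.1  ]
 [0.645 1.165 0.1  ]]
0.15 [[0.341 1.096 0.15 ]
 [0.6   0.99  0.15 ]]
0.2 [[0.326 0.909 0.2  ]
 [0.556 0.816 0.2  ]]
0.25 [[0.31  0.723 0.25 ]
 [0.511 0.641 0.25 ]]
[-4.78398522e+02 -5.01522107e+02 -6.14187443e-14]
```

Emit:
arm_command(series="-38 -9 0 0.06 255;-38 -9 0 0.06 255;-38 -9 0 0.06 255;-37 -9 0 0.06 255;-37 -9 0 0.06 255;-37 -9 0 0.06 255;-36 -9 0 0.06 255;-36 -9 0 0.06 255;-36 -9 0 0.06 255;-36 -9 0 0.06 255;-36 -9 0 0.06 255;-35 -9 0 0.06 255;-35 -8 0 0.06 255;-35 -8 0 0.06 255;-35 -8 0 0.06 255;-34 -8 0 0.06 255;-34 -5 0 0.06 255;-34 0 0 0.06 255;-34 0 0 0.06 255;-20 0 0 0.06 255", squeeze=5)

```text
time_s: 1.77
tool_pos: [0.5347, 0.0368, 0.2225]
tool_rot: [180.0, 0.1, 95.3]
force: [-0.3, -0.9, 0.3]
grip_width: 0.0007
grasp_force: 0.0
```

Emit:
arm_command(series="-10 -18 0 -0.006 255;-8 -18 0 0 255;0 0 30 0 255;0 0 30 0 255;0 0 25 0 255;0 0 12 0 255;0 0 0 0 255;0 0 0 0 255;0 0 0 0 255;0 0 0 0 255")

```text
time_s: 2.6
tool_pos: [0.5015, 0.0201, 0.1269]
tool_rot: [179.9, -0.0, 96.1]
force: [0.3, 0.3, 0.8]
grip_width: 0.0005
grasp_force: 0.0
```

```bash
python3 - <<'E'
from h import *
from cell import telemetry
o=telemetry.get_obs();print(o["tool_pos"],o["tool_rot"],o["force"])
a=cams.read_camera("side")[140:340,220:480];cv2.imwrite("pics/s1.png",cv2.resize(a,None,fx=3,fy=3,interpolation=3))
E
```

```text
[0.50149515 0.02008069 0.12693206] [ 1.79860532e+02 -2.43969813e-02  9.61325757e+01] [0.30096059 0.3156022  0.77403309]
```

View pics/s1.png

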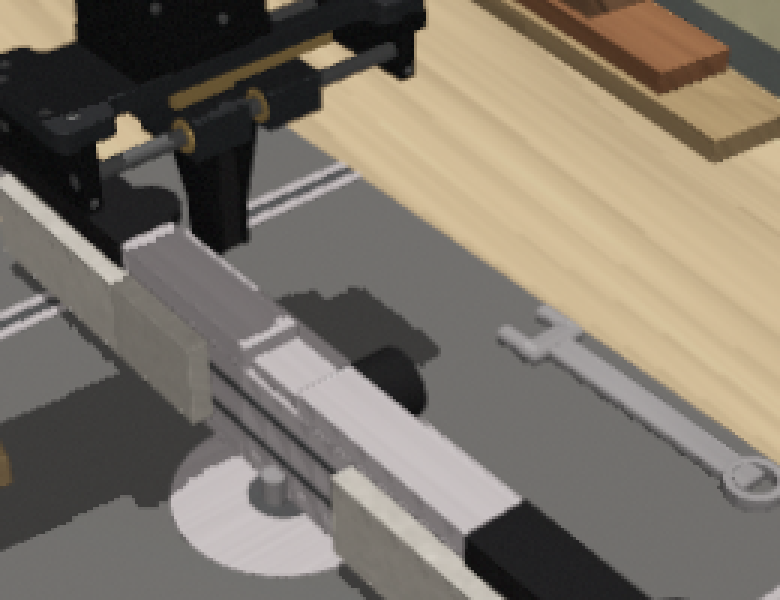

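The finger is over the strip, left of the notch, with its tip at about crop (220,245). Descending gently.

Emit:
arm_command(series="0 0 12 0 255;0 0 10 0 255;0 0 6 0 255;0 0 2 0 255;0 0 0 0 255;0 0 0 0 255;0 0 0 0 255;0 0 0 0 255")

```text
time_s: 3.32
tool_pos: [0.5008, 0.0198, 0.096]
tool_rot: [179.9, -0.0, 96.1]
force: [0.7, 0.2, -0.4]
grip_width: 0.0005
grasp_force: 0.0
```

Emit:
arm_command(series="0 0 1 0 255;0 0 0 0 255;0 0 0 0 255;0 0 0 0 255")

```text
time_s: 3.65
tool_pos: [0.5004, 0.0197, 0.0946]
tool_rot: [180.0, -0.0, 96.1]
force: [0.9, 0.0, -0.3]
grip_width: 0.0003
grasp_force: 0.0
```

Emit:
arm_command(series="0 0 1 0 255;0 0 0 0 255;0 0 0 0 255;0 0 0 0 255")

```text
time_s: 3.98
tool_pos: [0.5004, 0.0198, 0.0935]
tool_rot: [-180.0, -0.0, 96.1]
force: [0.5, -0.0, -0.3]
grip_width: 0.0007
grasp_force: 0.0
```

Emit:
arm_command(series="0 0 0.7 0 255;0 0 0 0 255;0 0 0 0 255")

```text
time_s: 4.23
tool_pos: [0.5004, 0.0197, 0.0934]
tool_rot: [-180.0, -0.0, 96.1]
force: [-1.7, -0.2, 5.8]
grip_width: 0.0005
grasp_force: 2.8
```

Emit:
arm_command(series="0 0 0.5 0 255;0 0 0 0 255;0 0 0 0 255")

```text
time_s: 4.48
tool_pos: [0.5005, 0.0198, 0.0934]
tool_rot: [-180.0, -0.0, 96.1]
force: [-3.6, 0.1, 8.4]
grip_width: 0.0005
grasp_force: 4.4
```

Emit:
arm_command(series="0 0 -0.3 0 255;-2 0 0 0 255;-3 0 0 0 255;-3 0 0 0 255;-3 0 0 0 255;-3 0 0 0 255;-3 0 0 0 255;-3 0 0 0 255;-3 0 0 0 255;-3 0 0 0 255;-2 0 0 0 255;0 0 0 0 255")

```text
time_s: 5.48
tool_pos: [0.5043, -0.0073, 0.0934]
tool_rot: [179.9, -0.1, 96.1]
force: [-0.4, 2.8, 5.7]
grip_width: 0.0007
grasp_force: 2.7
```

Emit:
arm_command(series="-3 0 0 0 255;-3 0 0 0 255;-3 0 0 0 255;-3 0 0 0 255;-3 0 0 0 255;-2 0 0 0 255;0 0 0 0 255")

```text
time_s: 6.07
tool_pos: [0.506, -0.0245, 0.0933]
tool_rot: [179.9, -0.1, 96.1]
force: [-0.7, 3.2, 5.6]
grip_width: 0.0005
grasp_force: 2.9
```

Emit:
arm_command(series="-2 0 0 0 255;-2 0 0 0 255;0 0 0 0 255")

```text
time_s: 6.32
tool_pos: [0.5054, -0.0302, 0.0923]
tool_rot: [-180.0, 0.1, 96.1]
force: [0.0, 0.2, -0.4]
grip_width: 0.0006
grasp_force: 0.0
```

Emit:
arm_command(series="-2 0 0 0 255;-2 0 0 0 255;0 0 0 0 255")

```text
time_s: 6.57
tool_pos: [0.5057, -0.0341, 0.0923]
tool_rot: [-180.0, 0.0, 96.1]
force: [0.1, -0.5, -0.2]
grip_width: 0.0005
grasp_force: 0.0
```

Contact was lost between y = -0.0245 and -0.030, which agrees with a notch centre at y ≈ -0.040. I'll centre there and press.

Emit:
arm_command(series="-3 0 0 0 255;-3 0 0 0 255;0 0 0 0 255;0 0 1 0 255;0 0 1 0 255;0 0 1 0 255;0 0 1 0 255;0 0 1 0 255;0 0 1 0 255;0 0 0 0 255;0 0 0 0 255")

```text
time_s: 7.48
tool_pos: [0.5067, -0.0388, 0.0867]
tool_rot: [180.0, -0.0, 96.1]
force: [-1.6, 0.3, 2.2]
grip_width: 0.0005
grasp_force: 1.4
```

Emit:
arm_command(series="0 0 1 0 255;0 0 1 0 255;0 0 1 0 255;0 0 1 0 255;0 0 1 0 255;0 0 0 0 255;0 0 0 0 255")

```text
time_s: 8.07
tool_pos: [0.5067, -0.0387, 0.0814]
tool_rot: [-180.0, -0.0, 96.1]
force: [-2.0, 0.9, 1.6]
grip_width: 0.0005
grasp_force: 0.7
```

Emit:
arm_command(series="0 0 1 0 255;0 0 0.5 0 255;0 0 0 0 255;0 0 0 0 255")

```text
time_s: 8.4
tool_pos: [0.5067, -0.0388, 0.0804]
tool_rot: [180.0, -0.0, 96.1]
force: [-2.0, 0.7, 4.8]
grip_width: 0.0005
grasp_force: 2.6
```

Emit:
arm_command(series="0 0 0.6 0 255;0 0 0.4 0 255;0 0 0 0 255;0 0 0 0 255")

```text
time_s: 8.73
tool_pos: [0.5068, -0.0388, 0.0803]
tool_rot: [-180.0, -0.1, 96.1]
force: [-5.3, 1.0, 11.8]
grip_width: 0.0007
grasp_force: 6.1
```

It has reached the hard stop: 11.8 N, 13 mm below the edge. Lifting clear.

Emit:
arm_command(series="0 0 -2 0 255;0 0 -4 0 255;0 0 -8 0 255;0 0 -15 0 255;0 0 -25 0 255;0 0 -30 0 255;0 0 -30 0 255;0 0 -30 0 255;35 0 0 0 255;40 0 0 0 255;40 0 0 0 255;40 0 0 0 255;40 0 0 0 255;0 0 0 0 255;0 0 0 0 255;0 0 0 0 255;0 0 0 0 255")

```text
time_s: 10.15
tool_pos: [0.4864, 0.1531, 0.2233]
tool_rot: [180.0, 0.0, 96.0]
force: [0.5, 0.3, -0.4]
grip_width: 0.0002
grasp_force: 0.0
```

```bash
python3 - <<'E'
from h import *
a=cams.read_camera("side")[160:340,220:460];cv2.imwrite("pics/s2.png",cv2.resize(a,None,fx=3.3,fy=3.3,interpolation=3))
E
```

```text
(no output)
```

View pics/s2.png

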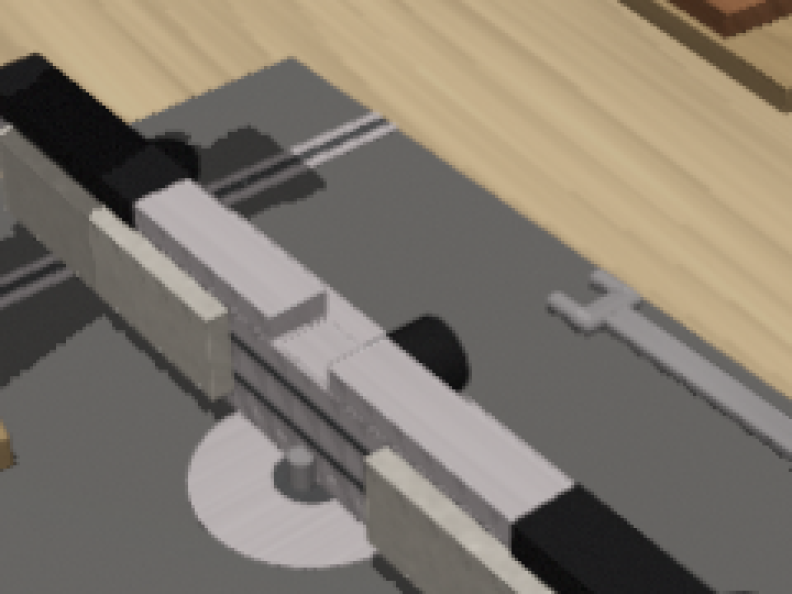

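The picture shows the key sunk deep in the notch, at about crop (325,345). The fence and wrench have not moved, and the arm is clear.

```bash
python3 -c "
from cell import env;print(env.sign_off())"
```

```text
the job is handed in; nothing more can be done
None
```

I touched down on the bare strip, slid the fingertip into the notch and pressed the lock key to its hard stop (13 mm below the edge). The arm is clear, the fence and wrench show no movement in the last picture (the offcut and push block were out of frame), and the job was handed in at about 10 s; sign-off returned no verdict.

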